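Set the filter dial of an examination light and start it

ROBOT

A 6-joint arm with a two-finger parallel gripper is mounted at the origin on the work surface. World frame = base frame: x ahead of the robot, y to its left, z up, the work surface at z = 0. Lengths are in mm, angles in rad, forces in N, time in s.
With the tool pointing down it reaches from about 350 to 875 mm from the base axis. Payload 4.2 kg.
Tool frame: the origin (TCP) lies at the very end of the fingers, on their centre line; the grasp point (between the pads) lies 19 mm behind it (arm.grip_point_offset is the distance from the TCP to the grasp point, in mm); z points along the fingers, y is the direction in which the jaws open and shut (so a half turn about z gives the same grasp; the last joint's range is limited). The gripper opens to 85 mm and grips with 20 to 120 N. Pads are 22 mm wide; open, the fingers measure 114 mm over their backs; the gripper's body (76 mm by 85 mm) begins 54 mm behind the grasp point. The pads swing forward as they close: fully open they stand 13 mm farther back than shut.
Start: joints at [-0.991, 0.385, 0.008, 0, -1.194, -0.259], TCP at [197.094, -593.088, 231.312] pointing down, gripper open.
Joint ranges: [-3.14, 3.14], [-1.21, 2.06], [-1.07, 1.41], [-3.16, 2.05], [-2.99, -0.16], [-3.1, 3.1]. Speed limits (rad/s): [2.79, 2.79, 3.14, 3.14, 3.14, 3.14].

INTERFACE

Orientations are given as a unit quaternion [x, y, z, w].
In Python, from bench import arm gives the robot as it stands.
- The arm moves only by the tool drive_tool, never from a script. Its argument "steps" is a list of rows, each a list of 5 numbers: the shift along the tool's x, y, z in m, then the turn about the tool's z in degrees, then the finger opening in m, from 0 to 0.0854. A call has 1 to 20 rows; each row shifts and turns the commanded pose from where the row before left it, along the tool's axes as they then stand; what a row does not reach is not made up. A row lasts 1/10 s, in which the tool goes at most 50 mm and 8.59 degrees, less where a joint would pass 70% of its speed; a pose out of reach is approached as far as the arm can. A call is refused whole if a number of a shift passes 0.05 or a number of a turn 8.59, either way. A call with a gripper value outside its range is refused whole. The fingers move at their own pace and stop on an object; the grip force is fixed at half the most. Time passes only in rows, so rows that do not move let the fingers close. It gives the time, the measured TCP pose, the force and the opening at its end, in the units of the state.
- arm.read_state(): the state, without advancing time (a new reading comes with each control period).
- arm.get_image(name): name is "scene" or "top" or "wrist"; returns (picture, depth): 400x640x3 uint8, blue, green, red; 400x640 float32, mm along the optical axis (not along the pixel's ray), 0 where there is no reading.
- arm.camera_params(name): a dict with "K" (3x3 intrinsics, pixels), "dist" ([k1, k2, p1, p2, k3] as OpenCV has them; the pictures are not rectified), "world_to_cam" (4x4, takes a point from world to camera coordinates); the wrist camera has in their place "mount" (4x4, takes a point from camera to tool coordinates, whose origin is the TCP and whose axes are the flange's). Camera axes: x right, y up, looking along -z (the intrinsics and any distortion apply to the point x, -y, -z); pixel columns grow to the right and rows downward; lengths in mm; the calibration is good to about 2 mm. A picture is of the moment at which its call begins: read the wrist's pose just before it. camera_params takes no time and is no camera call.
- arm.job_done(): hands the job in, once; it reports no verdict.
The state is a dict: "clock": time; "joints": joint angles; "joint_vel": joint speeds; "joint_efforts": joint torques, N m; "position": TCP position; "ee_rot": TCP orientation; "contact_force": force on the tool from outside, world axes, zero at the start; "wrist_torque": the same for the moment, N m; "gripper_width": finger opening in mm.
Only numpy, scipy, OpenCV 4.12 (cv2) and the standard library are available. Lean on these libraries where they do the work, as an engineer would, in place of code of your own. Each camera call takes 0.05 s, during which the arm holds its last target.

TASK

By pushing its steel stud with the outside of the fingertips, turn the black filter dial of the grey examination light until its white index mark lines up with the one long line of the scale; do not pinch or force the stud. Then press the round start button on the same housing fully in, and let it come back up, leaving the dial lined up. Leave the magnifier, tape, jars, dish, brush and ruler where they are.

Things in the scene. Friction and masses are not known exactly. Their poses are not given: they have to be found in the camera images.
- lamp: grey housing of the examination light, fixed to the bench, 190 (x) x 310 (y) x 70 (z) mm; origin at the centre of its underside, x away from the robot at yaw 0, y to its left, z up. The dial's axis stands at (0, +60) mm and the button's at (0, -72) mm in this frame
- dial: black dial, a flat disc 120 mm across lying on the housing, top face 15 mm above the housing's top (85 mm above the bench); origin on its vertical turning axis at the height of the housing's top, z up, x towards the stud and index mark. It turns freely more than a full turn either way, with stiff friction (about 0.08 N m, some 2 N at the stud), has no spring and stays where it is left
- stud (a point): centre, half-way up, of the round upright steel stud on the dial: 14 mm across, 26 mm high, from 85 to 111 mm above the bench, 40 mm from the dial's axis, on the same radius as the index mark
- index (a point): the dial's index mark: white radial line 5 mm wide on the dial's top, running from near the axis past the foot of the stud to the rim; this point is its outer end, 61 mm from the axis
- long_line (a point): the target: the one long line (21 mm long, 5 mm wide) of the scale, black on the bright plate round the dial; the other 23 lines are short and thin (7 x 2 mm), 15 degrees apart. This point is its inner end, 61 mm from the dial's axis, so that index and long_line lie one above the other (13 mm apart in height) when lined up
- start_top (a point): centre of the top of the round grey start button, 28 mm across, in a black surround on the housing's top right of the dial; pressed straight down
- start (a joint): travel of the start button in m: 0 up, 0.006 fully in; a spring returns it, 5 N holds it fully in
- loupe: black magnifier, 38 mm across and 34 mm high, standing loose on the housing's top near its right far corner; origin under its centre
- tape: clear roll of lifting tape, 56 mm across and 19 mm high, lying flat and loose on the housing's top near its right near corner; origin under its centre
- jar_a: powder jar, 52 mm across and 55 mm high, standing loose on the bench just left of the housing; origin under its centre
- jar_b: powder jar, 52 mm across and 55 mm high, standing loose on the bench just right of the housing; origin under its centre
- dish: shallow glass dish, 88 mm across and 15 mm high, loose on the bench just beyond the housing; origin under its centre
- brush: brush 170 mm long lying loose on the bench, left of the left jar; origin on its underside
- ruler: white ruler strip 25 x 150 x 4 mm lying loose on the bench beyond the housing; origin under its centre

How it is judged (in metres and radians):
On the way, in this order (a step that is already met when the one before it is completed fails the run):
1. the index mark lines up with the long scale line (horizontal distance between index and long_line below 0.005 m), for 0.3 s.
2. the start button is pressed in with the dial lined up (horizontal distance between index and long_line below 0.005 m and value of joint start above 0.0045 m), for 0.05 s.
At the end, for the whole second after the job is handed in: the index mark is within 5 mm (its own width) of the long scale line at the dial's rim, the dial is still, the start button is back up, and no bystander is more than 20 mm from where it stood (horizontal distance between index and long_line below 0.005 m and angular speed of dial below 0.05 rad/s and value of joint start below 0.0015 m and distance of each of loupe, tape, jar_a, jar_b, dish, brush, ruler from where it was at the start of the episode below 0.02 m); the robot touches nothing.
It fails at once if the start button is pressed in while the dial is not lined up (not (horizontal distance between index and long_line below 0.005 m) and value of joint start above 0.0045 m).
It fails at once if the dial or its stud is pinched or forced (over 25 N) (contact force between the fingers and dial above 25 N).
It fails at once if a loose bystander is lifted or moved more than 20 mm (distance of any of loupe, tape, jar_a, jar_b, dish, brush, ruler from where it was at the start of the episode above 0.02 m).
It also fails if it takes over 51 s, if anything falls off the work surface, if the arm or the gripper's body presses on something with over 40 N, if the wrist force passes 120 N, or if a joint passes its speed limit or range.

## Working session

There is one attempt and no reset: what is moved stays moved. The work goes in short steps, Python scripts to look and compute and a tool call to move; the robot and the scene stay as the last step left them, time stands still between calls to the robot, and variables do not carry over. Pictures are saved under pics/ and viewed, and the job is handed in when it is done.

Besides the shell and the picture viewer there is one more tool, called after "Request:" as name([rows], argument=value, ...), one row to a line, values as JSON. drive_tool: Moves the arm, as the interface text tells. Its arguments: {"type":"object","properties":{"steps":{"type":"array"}},"required":["steps"]}

```bash
mkdir -p pics; ls
python3 - <<'E'
from bench import arm
import cv2,numpy as np
s=arm.read_state(); print(s)
for n in ("top","scene"):
    im,d=arm.get_image(n); cv2.imwrite(f"pics/{n}0.png",im); np.save(f"pics/{n}0.npy",d)
    p=arm.camera_params(n); print(n,{k:np.round(v,4).tolist() for k,v in p.items()})
print(arm.camera_params("wrist"), arm.grip_point_offset)
E
```

```text
pics
{'clock': 0.0, 'joints': array([-9.91422656e-01,  3.85539943e-01,  6.58761174e-03, -4.97325806e-04,
       -1.19397901e+00, -2.58660436e-01]), 'joint_vel': array([0.00024622, 0.00030332, 0.00044519, 0.00044087, 0.00067043,
       0.00216235]), 'joint_efforts': array([ 8.05178729e-05, -3.92285693e+01,  1.88400614e+01,  4.18640748e+00,
       -4.61907301e-03,  1.98575987e-05]), 'position': array([ 196.88951278, -592.54909317,  230.21689837]), 'ee_rot': array([-1.59579594e-01,  9.87184461e-01,  1.06919117e-03, -2.23204618e-04]), 'contact_force': array([ 0.35963183, -0.2367859 ,  0.32999233]), 'wrist_torque': array([-0.03329511, -0.02337873,  0.05904677]), 'gripper_width': 85.48190744576421}
top {'K': [[379.9445, 0.0, 316.1049], [0.0, 379.9445, 196.785], [0.0, 0.0, 1.0]], 'dist': [-0.0227, 0.0, 0.0, 0.0, 0.0], 'world_to_cam': [[0.0196, -0.9987, 0.047, 27.0326], [0.982, 0.0281, 0.1869, -600.7921], [-0.1879, 0.0424, 0.9813, -739.9724], [0.0, 0.0, 0.0, 1.0]]}
scene {'K': [[474.7779, 0.0, 323.311], [0.0, 474.7779, 194.4797], [0.0, 0.0, 1.0]], 'dist': [0.0498, 0.0, 0.0, 0.0, 0.0], 'world_to_cam': [[-0.4723, 0.8814, -0.0129, 231.7595], [-0.522, -0.2678, 0.8098, 282.5411], [0.7103, 0.3892, 0.5865, -1515.2127], [0.0, 0.0, 0.0, 1.0]]}
{'K': array([[335.03344326,   0.        , 319.36401922],
       [  0.        , 335.03344326, 199.26222173],
       [  0.        ,   0.        ,   1.        ]]), 'dist': array([-0.02070546,  0.        ,  0.        ,  0.        ,  0.        ]), 'mount': array([[-8.55353896e-04,  9.57763389e-01,  2.87556183e-01,
         7.39267615e+01],
       [ 9.99999548e-01,  6.99904705e-04,  6.43388729e-04,
         5.78820496e-01],
       [ 4.14952244e-04,  2.87556604e-01, -9.57763555e-01,
        -1.43139178e+02],
       [ 0.00000000e+00,  0.00000000e+00,  0.00000000e+00,
         1.00000000e+00]])} 18.700000000000003
```

View pics/top0.png

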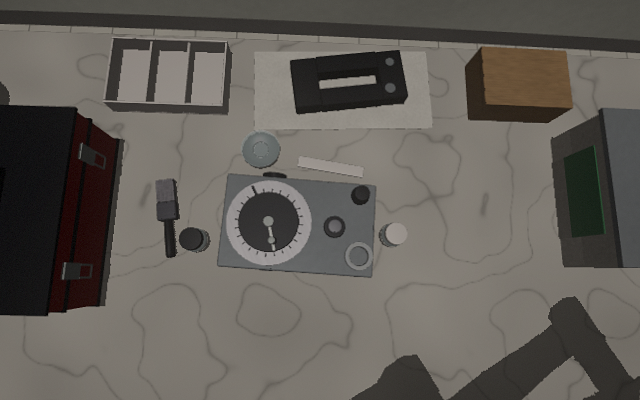

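View pics/scene0.png

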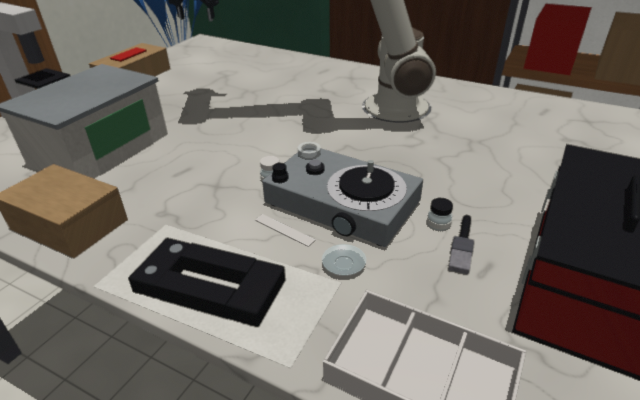

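Top view: the dial is centred near (268,222) with its index and stud pointing down towards (274,249). The long line is at about (254,189), the button at (334,227), the magnifier at (360,195) and the tape at (359,256). Next I'll measure these.

```bash
cat > h.py <<'E'
import numpy as np, cv2
from scipy.spatial.transform import Rotation as R
from bench import arm
def c2w(name,state=None):
    p=arm.camera_params(name)
    if name!="wrist": return p,np.linalg.inv(p["world_to_cam"])
    T=np.eye(4);T[:3,:3]=R.from_quat(state["ee_rot"]).as_matrix();T[:3,3]=state["position"]
    return p,T@p["mount"]
def cast(name,px,z,state=None):
    p,M=c2w(name,state)
    u=cv2.undistortPoints(np.array(px,float).reshape(-1,1,2),p["K"],p["dist"]).reshape(-1,2)
    d=np.c_[u[:,0],-u[:,1],-np.ones(len(u))]@M[:3,:3].T
    o=M[:3,3]; return o+d*((z-o[2])/d[:,2])[:,None]
def proj(name,X,state=None):
    p,M=c2w(name,state); W=np.linalg.inv(M)
    c=np.atleast_2d(X)@W[:3,:3].T+W[:3,3]
    q=c*[1,-1,-1]
    return cv2.projectPoints(q.reshape(-1,1,3),np.zeros(3),np.zeros(3),p["K"],p["dist"])[0].reshape(-1,2)
def rect(name,im,x0,x1,y0,y1,z,s=3,state=None):
    """orthophoto: plane z, up = +x, left=+y, s px/mm"""
    xs=np.arange(x1,x0,-1/s); ys=np.arange(y1,y0,-1/s)
    Y,X=np.meshgrid(ys,xs); P=np.c_[X.ravel(),Y.ravel(),np.full(X.size,z)]
    m=proj(name,P,state).reshape(len(xs),len(ys),2).astype(np.float32)
    return cv2.remap(im,m[...,0],m[...,1],cv2.INTER_LINEAR)
E
python3 - <<'E'
from h import *
im=cv2.imread("pics/top0.png")
cv2.imwrite("pics/top0z.png",cv2.resize(im[165:285,205:415],None,fx=3.8,fy=3.8,interpolation=cv2.INTER_CUBIC))
for nm,px,z in [("corners",[(229,174),(376,185),(372,277),(218,265)],70),("dialc",[(268,222)],85),("btn",[(334,227)],74),("loupe",[(360,195)],104),("tape",[(359,256)],89)]:
    print(nm,cast("top",px,z).round(0).tolist())
E
```

```text
corners [[640.0, 223.0, 70.0], [626.0, -83.0, 70.0], [438.0, -73.0, 70.0], [455.0, 233.0, 70.0]]
dialc [[541.0, 137.0, 85.0]]
btn [[535.0, 5.0, 74.0]]
loupe [[597.0, -43.0, 104.0]]
tape [[478.0, -44.0, 89.0]]
```

View pics/top0z.png

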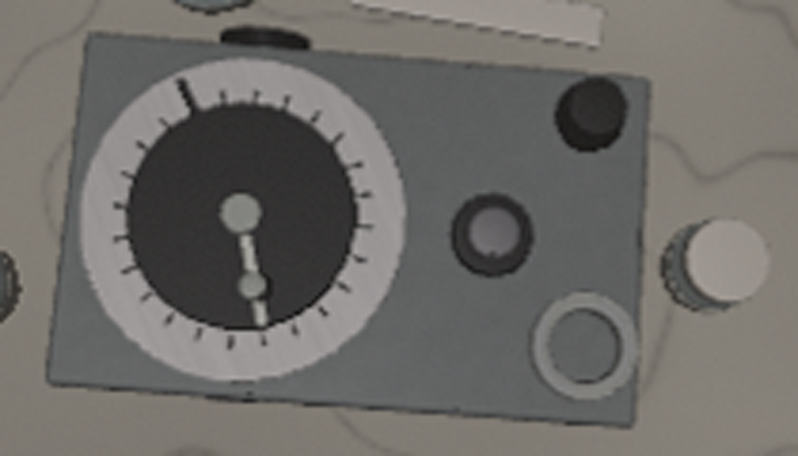

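Run:
```python
from h import *
im=cv2.imread("pics/top0.png")
# white ring mask fit
o=rect("top",im,430,660,-100,250,71.5); g=cv2.cvtColor(o,cv2.COLOR_BGR2GRAY)
hsv=cv2.cvtColor(im,cv2.COLOR_BGR2HSV)
f=lambda q:[(q[0]+.5)/3.8-.5+205,(q[1]+.5)/3.8-.5+165]
C=cast("top",[f((242.5,219.5))],71.5)[0]
I=cast("top",[f((263,326))],85)[0]; I2=cast("top",[f((246,240))],85)[0]
L=cast("top",[f((195,112))],71.5)[0]; L2=cast("top",[f((182,80))],71.5)[0]
S=cast("top",[f((252,286))],111)[0]
print(C,I,I2,L,L2,S)
a=lambda p,q:np.degrees(np.arctan2(p[1]-q[1],p[0]-q[0]))
print("idx",a(I,C),a(I,I2),np.hypot(*(I-C)[:2]),"line",a(L,C),a(L2,L),np.hypot(*(L-C)[:2]),"stud",a(S,C),np.hypot(*(S-C)[:2]))
cv2.imwrite("pics/o1.png",cv2.resize(o,None,fx=.75,fy=.75))
```

```text
[541.69536765 137.29173732  71.5       ] [485.28919011 123.35740604  85.        ] [529.4235976  133.92993106  85.        ] [599.05892645 165.19259147  71.5       ] [616.43514505 173.03139742  71.5       ] [503.7561507  127.95252134 111.        ]
idx -166.12372678722113 -166.52849129002223 58.10182831212827 line 25.937657656532384 24.281214439674866 63.78899231369906 stud -166.1708765573027 39.07179466369256
```

View pics/o1.png

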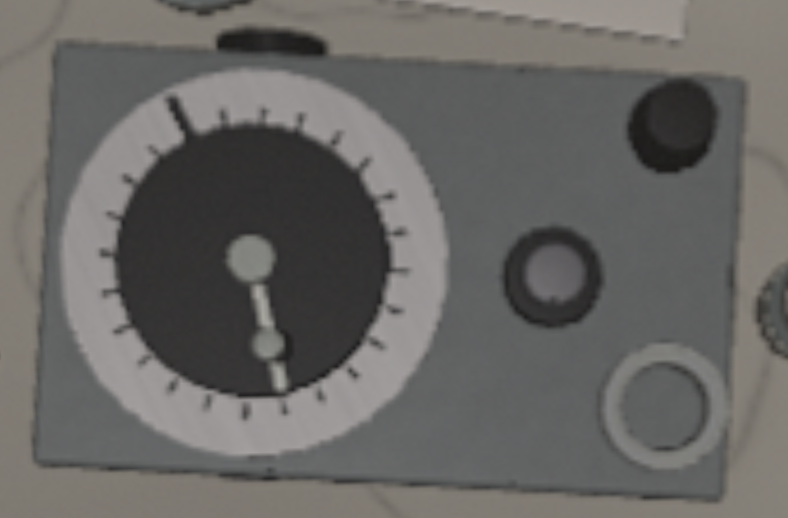

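Request:
drive_tool([
  [-0.026, 0.028, 0, 0, 0],
  [-0.026, 0.028, 0, 0, 0],
  [-0.026, 0.028, 0, 0, 0],
  [-0.026, 0.028, 0, 0, 0],
  [-0.026, 0.028, 0, 0, 0],
  [-0.026, 0.028, 0, 0, 0],
  [-0.026, 0.028, 0, 0, 0],
  [-0.026, 0.028, 0, 0, 0],
  [-0.026, 0.028, 0, 0, 0],
  [-0.026, 0.028, 0, 0, 0],
  [-0.026, 0.028, 0, 0, 0],
  [-0.026, 0.028, 0, 0, 0],
  [-0.026, 0.028, 0, 0, 0],
  [-0.026, 0.028, 0, 0, 0],
  [-0.026, 0.028, 0, 0, 0],
  [-0.026, 0.028, 0, 0, 0],
])

```text
clock: 1.7
position: [450.7, -35.2, 231.2]
ee_rot: [-0.16, 0.987, 0.0, -0.0]
contact_force: [1.0, 0.5, 0.1]
gripper_width: 0.1
```

Request:
drive_tool([
  [0, 0, 0, -8.5, 0],
  [0, 0, 0, -8.5, 0],
  [0, 0, 0, -8.5, 0],
  [0, 0, 0, -8.5, 0],
  [0, 0, 0, -8.5, 0],
  [0, 0, 0, -8.5, 0],
  [0, 0, 0, -8.5, 0],
  [0, 0, 0, -8.5, 0],
  [0, 0, 0, -8.5, 0],
  [0, 0, 0, -8.5, 0],
  [0, 0, 0, -8.5, 0],
  [0, 0, 0, -8.5, 0],
  [0, 0, 0, -8.5, 0],
  [0, 0, 0, -8.5, 0],
  [0, 0, 0, -8.5, 0],
  [0, 0, 0, -8.5, 0],
  [0, 0, 0, -8.5, 0],
  [0, 0, 0, -8.5, 0],
  [0, 0, 0, -8.5, 0],
  [0, 0, 0, -8.5, 0],
])

```text
clock: 3.7
position: [450.2, -36.8, 230.9]
ee_rot: [0.997, 0.076, -0.0, -0.0]
contact_force: [-0.2, -0.7, 0.1]
gripper_width: -0.3
```

Run:
```python
from h import *
s=arm.read_state(); print(s["position"],s["joints"],R.from_quat(s["ee_rot"]).as_matrix()[:2,0])
im,d=arm.get_image("wrist"); cv2.imwrite("pics/w1.png",im); np.save("pics/w1d.npy",d)
import pickle; pickle.dump(s,open("pics/w1.pkl","wb"))
```

```text
[450.22187879 -36.79460377 230.92075667] [ 2.79848656e-01  8.62891778e-02 -3.93592522e-01 -3.06306757e-04
 -1.09183914e+00  1.44333185e+00] [0.98843296 0.15165546]
```

View pics/w1.png

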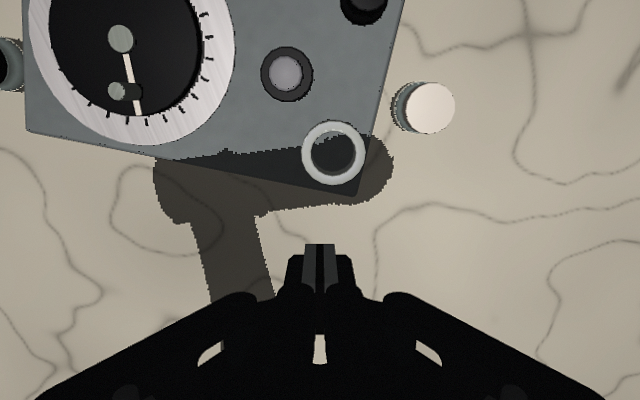

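```bash
python3 - <<'E'
from h import *
import pickle
s=pickle.load(open("pics/w1.pkl","rb")); d=np.load("pics/w1d.npy")
for nm,px,z in [("stud",(117,91),111),("cap",(120,39),88),("idxout",(140,114),85),("btn",(286,73),76),("tape",(333,152),89)]:
    print(nm,cast("wrist",[px],z,s)[0].round(1), "top d:")
p,M=c2w("wrist",s)
def pt(u,v):
    q=cv2.undistortPoints(np.array([[[u,v]]],float),p["K"],p["dist"])[0,0]; dd=d[v,u]
    return M[:3,:3]@(np.array([q[0],-q[1],-1])*dd)+M[:3,3]
for q in [(286,73),(266,73),(310,60),(117,91),(60,40),(215,60),(333,172),(240,120)]: print(q,pt(*q).round(1))
for v in (246,252,260,270): print(v,d[v,285:357:3].round(0))
Rw=R.from_quat(s["ee_rot"]).as_matrix()
for q in [(304,248),(320,248),(337,248),(305,262),(290,262),(350,262),(305,280)]: print(q,(Rw.T@(pt(*q)-s["position"])).round(1))
E
python3 - <<'E'
import cv2
im=cv2.imread("pics/w1.png"); cv2.imwrite("pics/w1z.png",cv2.resize(im[230:340,240:400],None,fx=5,fy=5))
cv2.imwrite("pics/w1y.png",cv2.resize(im[0:170,20:300],None,fx=2.8,fy=2.8,interpolation=cv2.INTER_CUBIC))
E
```

```text
stud [504.9 126.3 111. ] top d:
cap [543.3 136.6  88. ] top d:
idxout [487.2 122.1  85. ] top d:
btn [537.9   5.2  76. ] top d:
tape [480.3 -43.5  89. ] top d:
(286, 73) [537.    3.4  94.1]
(266, 73) [535.2  20.8  82.4]
(310, 60) [551.5 -12.9  70.4]
(117, 91) [504.9 125.6 112.2]
(60, 40) [536.  185.4  86.5]
(215, 60) [539.5  65.6  73.2]
(333, 172) [460.6 -47.3  76.7]
(240, 120) [493.2  41.5  69.3]
246 [407. 407. 408. 408. 407. 407. 408. 148. 149. 148. 148. 149. 147. 149.
 148. 148. 149. 408. 407. 408. 408. 407. 409. 406.]
252 [409. 411. 411. 410. 410. 409. 410. 143. 142. 144. 144. 143. 143. 142.
 142. 142. 142. 409. 410. 411. 410. 409. 409. 409.]
260 [413. 144. 144. 144. 145. 145. 143. 135. 135. 135. 136. 136. 135. 136.
 134. 136. 135. 145. 144. 145. 144. 145. 144. 414.]
270 [416. 136. 136. 137. 137. 136. 128. 128. 127. 129. 129. 128. 128. 128.
 127. 128. 127. 128. 134. 136. 135. 137. 137. 416.]
(304, 248) [-101.6  -19.1  229.4]
(320, 248) [10.1 -0.2 -8.7]
(337, 248) [-102.   21.  230.]
(305, 262) [ 10.5  -6.2 -22.8]
(290, 262) [  6.5 -12.9 -15. ]
(350, 262) [  6.5  12.5 -15.1]
(305, 280) [ 10.3  -5.7 -36.2]
```

View pics/w1z.png

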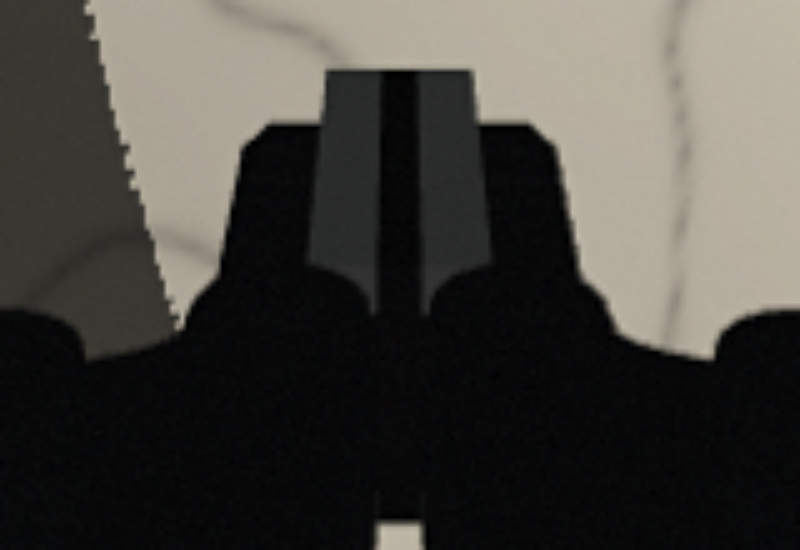

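View pics/w1y.png

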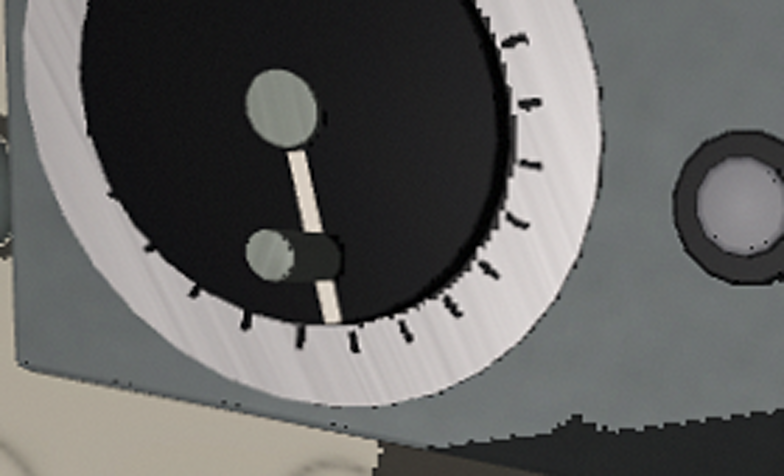

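Request:
drive_tool([
  [0.02, -0.031, 0, 0, 0],
  [0.02, -0.031, 0, 0, 0],
  [0.02, -0.031, 0, 0, 0],
  [0.02, -0.031, 0, 0, 0],
  [0, 0, 0, -5, 0],
  [0, 0, 0.04, 0, 0],
  [0, 0, 0.04, 0, 0],
  [0, 0, 0.03, 0, 0],
  [0, 0, 0, 0, 0],
  [0, 0, 0, 0, 0],
])

```text
clock: 4.75
position: [512.1, 97.6, 121.7]
ee_rot: [0.993, 0.116, -0.0, 0.0]
contact_force: [0.5, 0.4, 0.8]
gripper_width: -0.2
```

Run:
```python
from h import *
import pickle
s=arm.read_state(); print(s["position"],R.from_quat(s["ee_rot"]).as_matrix()[:2,0],s["contact_force"])
im,d=arm.get_image("wrist"); cv2.imwrite("pics/w2.png",im); np.save("pics/w2d.npy",d); pickle.dump(s,open("pics/w2.pkl","wb"))
# button heights from w1
s1=pickle.load(open("pics/w1.pkl","rb")); d1=np.load("pics/w1d.npy")
p,M=c2w("wrist",s1)
for v in range(50,100,6):
  r=[]
  for u in range(256,320,6):
    q=cv2.undistortPoints(np.array([[[u,v]]],float),p["K"],p["dist"])[0,0]
    r.append((M[:3,:3]@(np.array([q[0],-q[1],-1])*d1[v,u])+M[:3,3])[2])
  print(v,np.round(r))
```

```text
[512.10046887  97.56073978 121.66438961] [0.97303497 0.23065752] [0.46245029 0.36957549 0.80153467]
50 [70. 69. 69. 82. 83. 81. 82. 83. 71. 70. 73.]
56 [70. 70. 83. 83. 91. 92. 83. 82. 82. 71. 69.]
62 [69. 70. 81. 92. 94. 91. 91. 90. 82. 71. 71.]
68 [70. 83. 82. 93. 92. 91. 92. 93. 83. 81. 71.]
74 [71. 83. 83. 94. 93. 92. 93. 92. 82. 83. 70.]
80 [70. 82. 83. 94. 92. 93. 94. 92. 82. 82. 71.]
86 [70. 69. 82. 90. 93. 92. 92. 86. 81. 81. 71.]
92 [68. 71. 83. 83. 82. 83. 81. 82. 82. 71. 72.]
98 [70. 71. 70. 81. 83. 83. 82. 84. 70. 72. 71.]
```

View pics/w2.png

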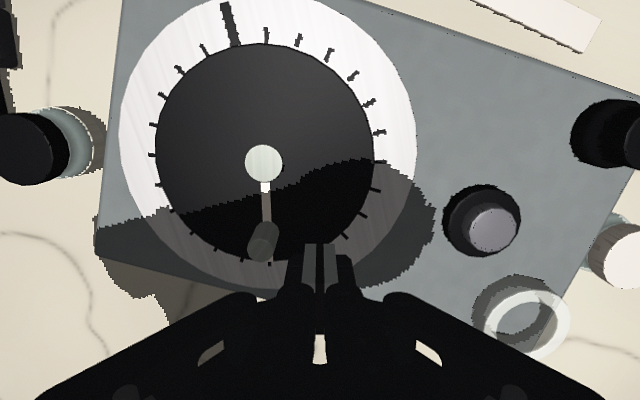

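Request:
drive_tool([
  [0, 0, 0.015, 0, 0],
  [0, 0, 0.01, 0, 0],
  [0.001, 0, 0.006, 0, 0],
  [0, 0, 0, 0, 0],
  [0, -0.002, 0, 0, 0],
  [0, -0.002, 0, 0, 0],
  [0, -0.002, 0, 0, 0],
  [0, -0.002, 0, 0, 0],
  [0, -0.002, 0, 0, 0],
  [0, 0, 0, 0, 0],
])

```text
clock: 5.8
position: [510.3, 107.6, 90.4]
ee_rot: [0.993, 0.117, 0.0, 0.0]
contact_force: [0.2, -0.7, 0.9]
gripper_width: -0.3
```

Request:
drive_tool([
  [-0.0014, -0.0028, 0, 4, 0],
  [-0.0014, -0.0028, 0, 4, 0],
  [-0.0014, -0.0028, 0, 4, 0],
  [-0.0014, -0.0028, 0, 4, 0],
  [-0.0014, -0.0028, 0, 4, 0],
  [-0.0014, -0.0028, 0, 4, 0],
  [-0.0014, -0.0028, 0, 4, 0],
  [-0.0014, -0.0028, 0, 4, 0],
])

```text
clock: 6.6
position: [499.4, 129.3, 90.3]
ee_rot: [0.987, -0.163, -0.0, 0.0]
contact_force: [0.0, -2.7, 0.7]
gripper_width: 0.0
```

```bash
cat > look.py <<'E'
from h import *
import pickle,sys
n=sys.argv[1]
s=arm.read_state(); X=R.from_quat(s["ee_rot"]).as_matrix()
print(s["clock"],s["position"],np.degrees(np.arctan2(X[1,0],X[0,0])),s["contact_force"],s["joints"][5])
C=np.array([542.5,137,s["position"][2]]); print("C in tool",X.T@(C-s["position"]))
im,d=arm.get_image("wrist"); cv2.imwrite(f"pics/{n}.png",im); pickle.dump(s,open(f"pics/{n}.pkl","wb"))
E
python3 look.py w3
```

```text
6.6 [499.43111728 129.30616708  90.34877895] -18.7929159075957 [ 0.00731235 -2.73957172  0.69695549] 0.6736811668212177
C in tool [ 3.82942838e+01 -2.11582385e+01 -2.23897409e-02]
```

View pics/w3.png

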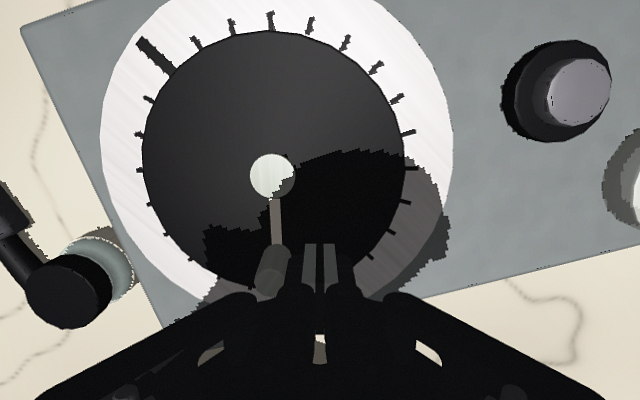

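```bash
cat > ang.py <<'E'
from h import *
import pickle
def ang(n,idx,line):
    s=pickle.load(open(f"pics/{n}.pkl","rb"))
    a=cast("wrist",idx,85,s); b=cast("wrist",line,72,s)
    f=lambda p,q:np.degrees(np.arctan2(q[1]-p[1],q[0]-p[0]))
    print("idx",f(a[0],a[1]),"line(outer->: )",f(b[0],b[1])); return a,b
E
python3 -c "
from ang import *
print(ang('w3',[(275,202),(277,243)],[(172,69),(139,41)]))"
```

```text
idx 161.60969824305883 line(outer->: ) 29.697286981944703
(array([[531.40001096, 140.30135906,  85.        ],
       [511.74648643, 146.8355219 ,  85.        ]]), array([[602.22963524, 164.8980811 ,  72.        ],
       [617.73311751, 173.74013834,  72.        ]]))
```

Request:
drive_tool([
  [-0.0014, -0.0028, 0, 4, 0],
  [-0.0014, -0.0028, 0, 4, 0],
  [-0.0014, -0.0028, 0, 4, 0],
  [-0.0014, -0.0028, 0, 4, 0],
  [-0.0014, -0.0028, 0, 4, 0],
  [-0.0014, -0.0028, 0, 4, 0],
  [-0.0014, -0.0028, 0, 4, 0],
  [-0.0014, -0.0028, 0, 4, 0],
  [-0.0014, -0.0028, 0, 4, 0],
  [-0.0014, -0.0028, 0, 4, 0],
  [-0.0014, -0.0028, 0, 4, 0],
  [-0.0014, -0.0028, 0, 4, 0],
  [-0.0014, -0.0028, 0, 4, 0],
  [-0.0014, -0.0028, 0, 4, 0],
  [-0.0014, -0.0028, 0, 4, 0],
  [-0.0014, -0.0028, 0, 4, 0],
])

```text
clock: 8.25
position: [516.4, 173.5, 90.1]
ee_rot: [0.75, -0.661, -0.001, 0.001]
contact_force: [-2.9, 0.4, 1.7]
gripper_width: 0.1
```

```bash
python3 look.py w4
```

```text
8.25 [516.35056428 173.49733607  90.07039998] -82.73432928248916 [-2.93419076  0.38279267  1.67153863] -0.4939898155581257
C in tool [ 3.95113982e+01 -2.13236233e+01 -3.20707841e-02]
```

View pics/w4.png

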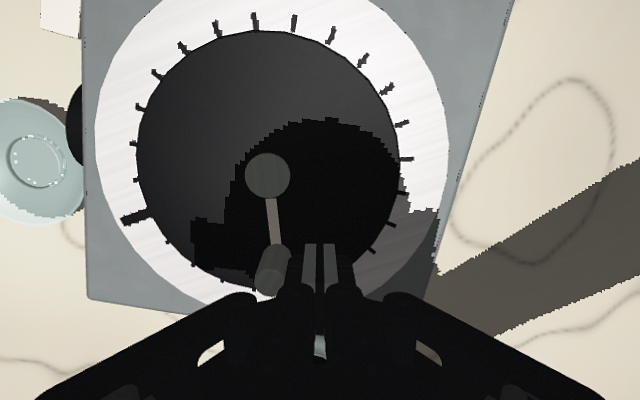

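Request:
drive_tool([
  [-0.0014, -0.0028, 0, 4, 0],
  [-0.0014, -0.0028, 0, 4, 0],
  [-0.0014, -0.0028, 0, 4, 0],
  [-0.0014, -0.0028, 0, 4, 0],
  [-0.0014, -0.0028, 0, 4, 0],
  [-0.0014, -0.0028, 0, 4, 0],
  [-0.0014, -0.0028, 0, 4, 0],
  [-0.0014, -0.0028, 0, 4, 0],
  [-0.0014, -0.0028, 0, 4, 0],
  [-0.0014, -0.0028, 0, 4, 0],
  [-0.0014, -0.0028, 0, 4, 0],
  [-0.0014, -0.0028, 0, 4, 0],
  [-0.0014, -0.0028, 0, 4, 0],
  [-0.0014, -0.0028, 0, 4, 0],
  [0, 0, 0, 0, 0],
])

```text
clock: 9.8
position: [559.4, 180.4, 90.2]
ee_rot: [-0.354, 0.935, 0.0, 0.001]
contact_force: [-0.8, 2.6, 0.6]
gripper_width: -0.2
```

```bash
python3 look.py w5; python3 -c "
from ang import *
ang('w4',[(267,200),(275,240)],[(147,213),(122,221)])
im,d=arm.get_image('top'); cv2.imwrite('pics/top5.png',cv2.resize(im[165:285,205:415],None,fx=3.8,fy=3.8,interpolation=cv2.INTER_CUBIC))
"
```

```text
9.8 [559.4465888  180.38953875  90.16852794] -138.509636596585 [-0.82404885  2.62676367  0.59337491] -1.4330702113282134
C in tool [ 41.43940535 -21.2746394   -0.06593826]
idx 105.5397825769558 line(outer->: ) 24.89747143450872
```

View pics/w5.png

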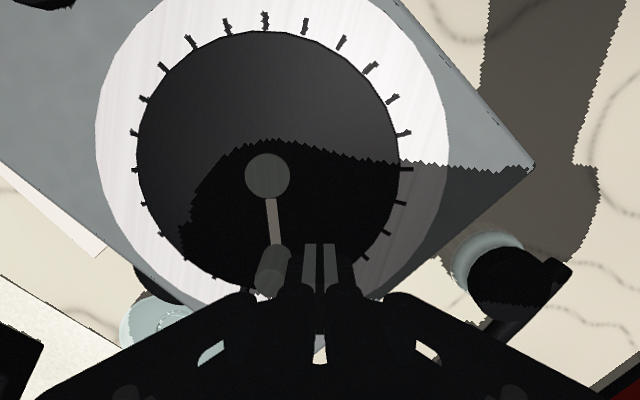

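View pics/top5.png

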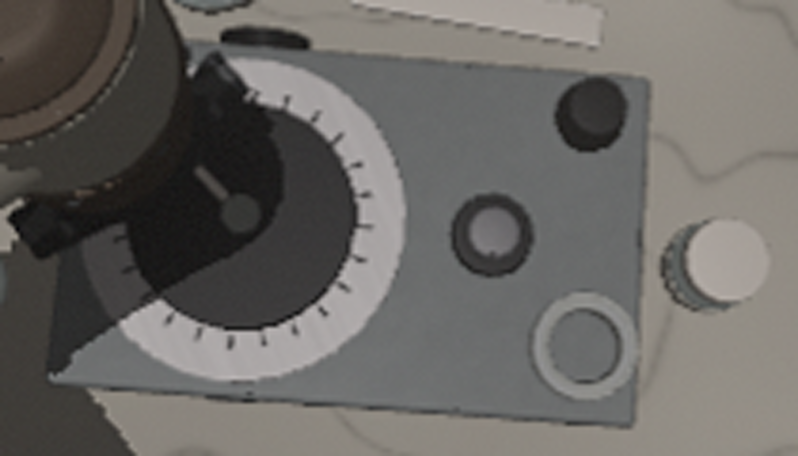

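```bash
python3 -c "
from ang import *
im=cv2.imread('pics/w5.png'); cv2.imwrite('pics/w5z.png',cv2.convertScaleAbs(cv2.resize(im[140:310,150:350],None,fx=3.9,fy=3.4,interpolation=cv2.INTER_CUBIC),alpha=3))
s=pickle.load(open('pics/w5.pkl','rb'))
a,b=ang('w5',[(267,200),(274,240)],[(147,213),(122,221)])
print(a)
C=cast('wrist',[(267,176)],88,s); print(C)
for t in (25,26,40,55): print(t,proj('wrist',[[C[0,0]+r*np.cos(np.radians(t)),C[0,1]+r*np.sin(np.radians(t)),72] for r in (61,82)],s))
"
```

```text
idx 48.39868910730839 line(outer->: ) -30.854011172526697
[[553.46801768 143.63941914  85.        ]
 [566.88998493 158.75624806  85.        ]]
[[543.78723534 136.41150104  88.        ]]
25 [[244.44540892 275.23347024]
 [236.24096448 307.2768947 ]]
26 [[246.37031762 275.71805472]
 [238.74878479 307.88915559]]
40 [[273.699461   279.33498523]
 [274.28693322 312.46165068]]
55 [[302.83770056 276.60029709]
 [312.18232695 309.03424515]]
```

View pics/w5z.png

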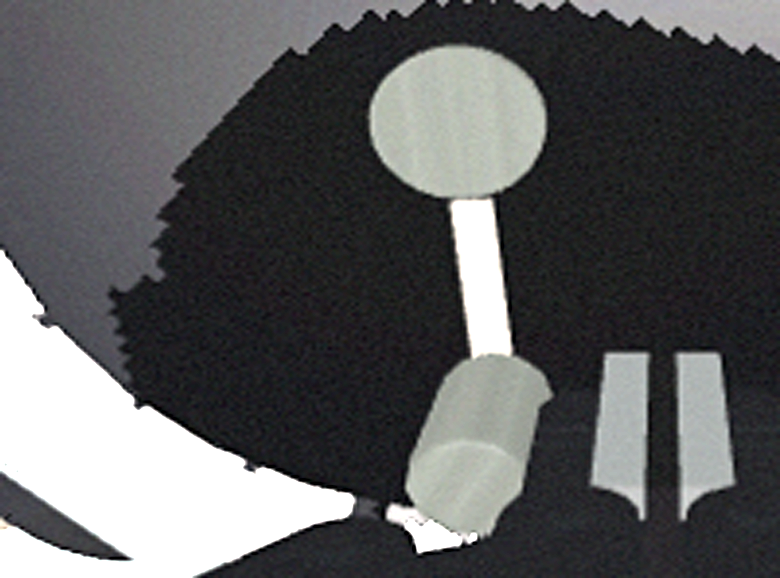

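```bash
python3 -c "
from ang import *
s=pickle.load(open('pics/w5.pkl','rb'))
z=lambda q:(150+q[0]/3.9-.4,140+q[1]/3.4-.4)
T=cast('wrist',[z(q) for q in [(43,320),(138,403),(250,466),(367,507)]],72,s)
for cz in (86,88,90):
  C=cast('wrist',[z((458,121))],cz,s)[0]
  print(C,[np.degrees(np.arctan2(t[1]-C[1],t[0]-C[0])).round(1) for t in T],[np.hypot(*(t-C)[:2]).round(1) for t in T])
a=cast('wrist',[z((472,203)),z((491,355))],85,s)
print(a,np.degrees(np.arctan2(*(a[1]-a[0])[1::-1])),[np.degrees(np.arctan2(q[1]-C[1],q[0]-C[0])) for q in a],np.hypot(*(a[1]-C)[:2]))
"
```

```text
[544.03770276 136.25100222  86.        ] [np.float64(-18.5), np.float64(-3.4), np.float64(11.8), np.float64(26.4)] [np.float64(68.4), np.float64(68.1), np.float64(68.3), np.float64(69.1)]
[543.48974589 136.19206192  88.        ] [np.float64(-18.3), np.float64(-3.4), np.float64(11.8), np.float64(26.2)] [np.float64(68.9), np.float64(68.7), np.float64(68.8), np.float64(69.6)]
[542.94178903 136.13312162  90.        ] [np.float64(-18.1), np.float64(-3.3), np.float64(11.7), np.float64(26.1)] [np.float64(69.4), np.float64(69.2), np.float64(69.4), np.float64(70.1)]
[[552.09657427 144.68642442  85.        ]
 [568.03918401 160.62263117  85.        ]] 44.9884919034782 [np.float64(43.05460865175038), np.float64(44.29764671299646)] 35.065871061269014
```

Request:
drive_tool([
  [-0.0014, -0.0029, 0, 4, 0],
  [-0.0014, -0.0029, 0, 4, 0],
  [-0.0014, -0.0029, 0, 4, 0],
  [-0.0007, -0.0014, 0, 2, 0],
  [0, 0, 0, 0, 0],
])

```text
clock: 10.4
position: [569.3, 174.8, 90.4]
ee_rot: [-0.238, 0.971, 0.0, 0.001]
contact_force: [0.6, 2.6, -0.4]
gripper_width: -0.2
```

```bash
python3 look.py w6; python3 -c "
import cv2
im=cv2.imread('pics/w6.png'); cv2.imwrite('pics/w6z.png',cv2.convertScaleAbs(cv2.resize(im[140:310,150:350],None,fx=3.9,fy=3.4,interpolation=cv2.INTER_CUBIC),alpha=3))"
```

```text
10.4 [569.3454424  174.82360011  90.37564826] -152.51398722137822 [ 0.6181656   2.61395523 -0.42735958] -1.6604770951508507
C in tool [ 41.27199587 -21.16416126  -0.05602139]
```

View pics/w6z.png

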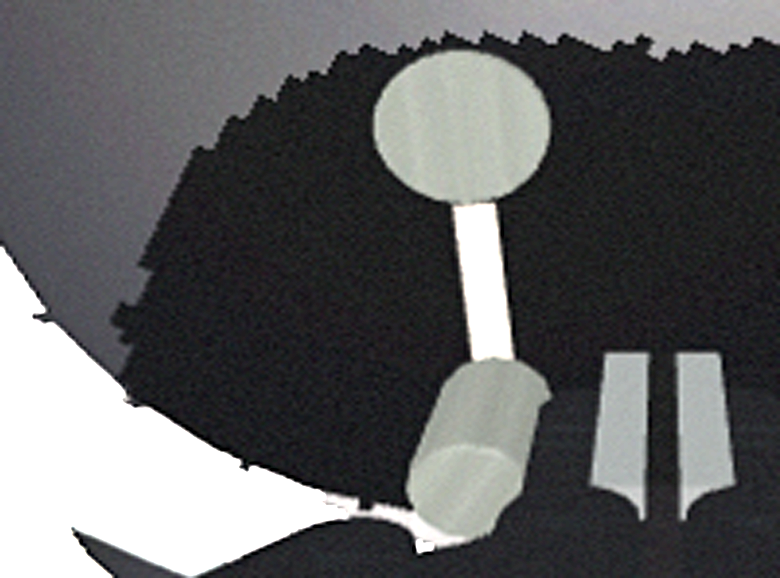

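Request:
drive_tool([
  [-0.0007, -0.0014, 0, 2, 0],
  [-0.0007, -0.0014, 0, 2, 0],
  [0, 0, 0, 0, 0],
  [0, 0, 0, 0, 0],
  [0, 0.003, 0, 0, 0],
  [0, 0.01, 0, 0, 0],
  [0, 0.01, -0.02, 0, 0],
  [0, 0.0, -0.04, 0, 0],
  [0, 0, -0.04, 0, 0],
  [0.03, 0.03, -0.02, 0, 0],
  [0.03, 0.03, 0, 0, 0],
  [0, 0, 0, 0, 0],
])

```text
clock: 11.65
position: [479.6, 225.6, 211.4]
ee_rot: [-0.204, 0.979, 0.0, -0.0]
contact_force: [-0.2, -0.0, 0.0]
gripper_width: -0.1
```

```bash
python3 look.py w7
```

```text
11.65 [479.55391912 225.60010248 211.4012363 ] -156.40339405193862 [-0.15360824 -0.00281192  0.03626343] -1.9037933955893798
C in tool [ -22.21677745 -106.38886058   -0.11136858]
```

View pics/w7.png

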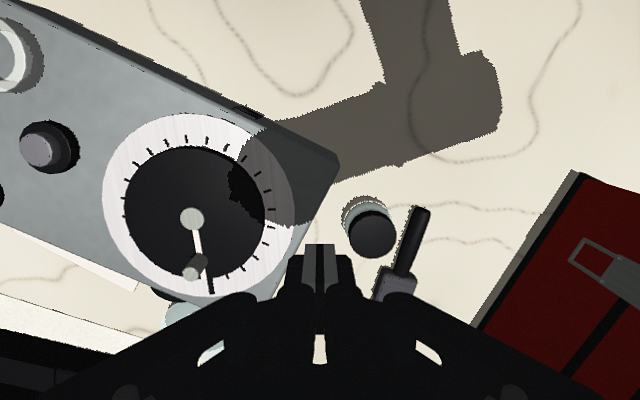

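```bash
python3 -c "
from h import *
im=cv2.imread('pics/w7.png'); cv2.imwrite('pics/w7z.png',cv2.convertScaleAbs(cv2.resize(im[190:310,130:270],None,fx=5,fy=5,interpolation=cv2.INTER_CUBIC),alpha=1.5))
im,d=arm.get_image('top'); cv2.imwrite('pics/top7.png',cv2.resize(im[165:285,205:325],None,fx=5,fy=5,interpolation=cv2.INTER_CUBIC))
"
```

```text
(no output)
```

View pics/w7z.png

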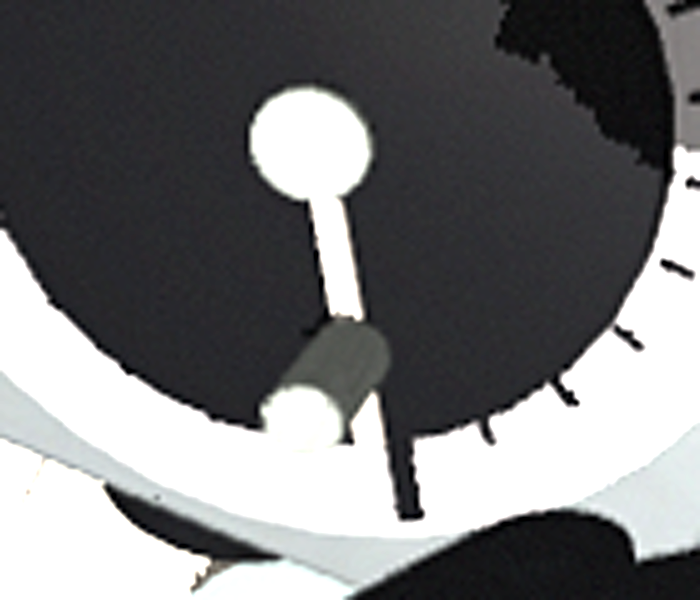

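View pics/top7.png

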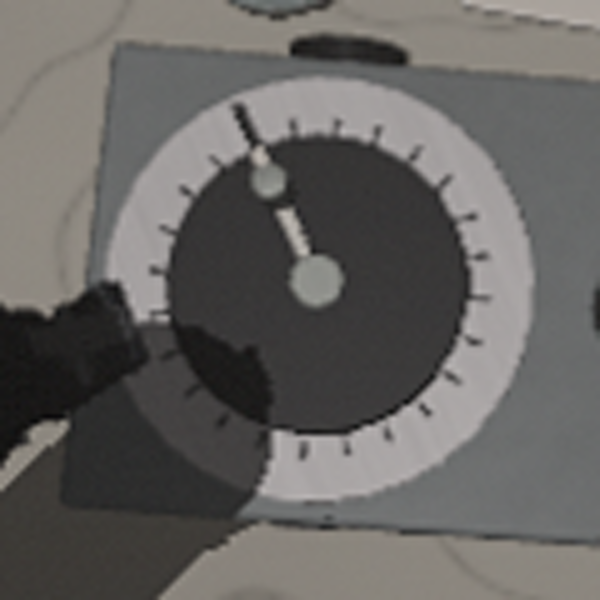

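```bash
python3 -c "
from h import *
import pickle
s=pickle.load(open('pics/w7.pkl','rb'))
def rep(cam,z,cap,i0,i1,l0,l1,s):
  f=lambda p,q:np.degrees(np.arctan2(q[1]-p[1],q[0]-p[0])).round(2)
  c,=cast(cam,[z(cap)],88,s); a=cast(cam,[z(i0),z(i1)],85,s); l=cast(cam,[z(l0),z(l1)],72,s)
  print(cam,'idx dir',f(*a),'c->idx',f(c,a[1]),np.hypot(*(a[1]-c)[:2]),'line dir',f(*l),'c->line',f(c,l[0]),f(c,l[1]),np.hypot(*(l[0]-c)[:2]))
  print(c,a[1],l[0])
rep('wrist',lambda q:(130+(q[0]+.5)/5-.5,190+(q[1]+.5)/5-.5),(310,143),(326,203),(368,442),(400,437),(410,518),s)
rep('top',lambda q:(205+(q[0]+.5)/5-.5,165+(q[1]+.5)/5-.5),(316,280),(304,253),(259,153),(257,147),(238,106),None)
"
```

```text
wrist idx dir 26.7 c->idx 26.39 58.771192033591 line dir 24.28 c->line 27.11 26.51 65.22660440774712
[543.49580329 136.00104469  88.        ] [596.1441141  162.12016379  85.        ] [601.55482062 165.72747114  72.        ]
top idx dir 26.32 c->idx 26.32 56.86958195309604 line dir 26.95 c->line 26.31 26.46 62.39471781324627
[543.25404644 137.37953122  88.        ] [594.22800455 162.59470416  85.        ] [599.1836435  165.03782083  72.        ]
```

```bash
python3 -c "
from h import *
import pickle
s=pickle.load(open('pics/w1.pkl','rb'))
print(cast('wrist',[(286,73)],92.5,s), cast('top',[((492.5)/3.8-.5+205,(231.5)/3.8-.5+165)],92.5))
s=arm.read_state(); X=R.from_quat(s['ee_rot']).as_matrix(); print(s['position'],X[:2,:2]); print(X.T@(np.array([536.5,4.5,140])-s['position']))
"
```

```text
[[538.66788732   2.9266805   92.5       ]] [[536.47398203   6.37830661  92.5       ]]
[482.5002815  225.26331824 210.8278129 ] [[-0.91697448 -0.3989457 ]
 [-0.39894576  0.91697452]]
[  38.57713883 -223.96046722   70.86963271]
```

Request:
drive_tool([
  [0.005, -0.028, 0, 0, 0],
  [0.005, -0.028, 0, 0, 0],
  [0.005, -0.028, 0, 0, 0],
  [0.005, -0.028, 0, 0, 0],
  [0.005, -0.028, 0, 0, 0],
  [0.005, -0.028, 0, 0, 0],
  [0.004, -0.028, 0, 0, 0],
  [0.004, -0.028, 0, 0, 0],
  [0, 0, 0, 0, 0],
  [0, 0, 0.04, 0, 0],
  [0, 0, 0.04, 0, 0],
  [0, 0, 0.02, 0, 0],
  [0, 0, 0, 0, 0],
  [0, 0, 0, 0, 0],
])

```text
clock: 13.15
position: [538.2, 4.3, 110.5]
ee_rot: [-0.203, 0.979, -0.0, -0.0]
contact_force: [1.0, 0.5, -0.6]
gripper_width: -0.1
```

```bash
python3 look.py w8; python3 -c "
from h import *
im,d=arm.get_image('top'); cv2.imwrite('pics/top8.png',cv2.resize(im[165:285,205:415],None,fx=3.8,fy=3.8,interpolation=cv2.INTER_CUBIC))"
```

```text
13.15 [538.1966434    4.27387412 110.50141761] -156.5910448780353 [ 0.99443035  0.53844618 -0.63790734] -1.4725943408747408
C in tool [-5.66800945e+01  1.20092055e+02 -9.25389897e-02]
```

View pics/w8.png

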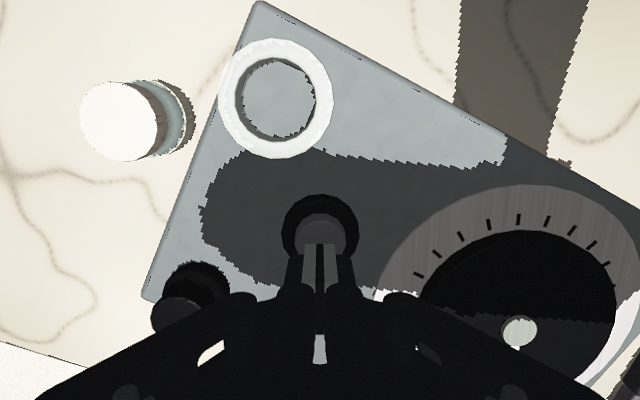

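View pics/top8.png

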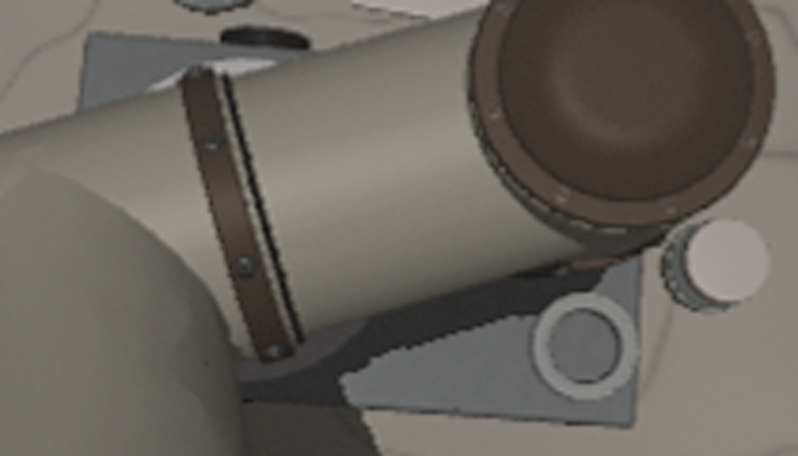

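Request:
drive_tool([
  [0, 0, 0.01, 0, 0],
  [0, 0, 0.005, 0, 0],
  [0, 0, 0.002, 0, 0],
  [0, 0, 0.002, 0, 0],
  [0, 0, 0.002, 0, 0],
  [0, 0, 0.001, 0, 0],
  [0, 0, 0, 0, 0],
])

```text
clock: 13.95
position: [537.3, 4.2, 88.5]
ee_rot: [-0.203, 0.979, -0.0, -0.0]
contact_force: [-2.2, -0.3, 2.9]
gripper_width: -0.1
```

Request:
drive_tool([
  [0, 0, 0.001, 0, 0],
  [0, 0, 0.001, 0, 0],
  [0, 0, 0, 0, 0],
])

```text
clock: 14.25
position: [537.4, 4.2, 86.4]
ee_rot: [-0.203, 0.979, -0.0, -0.0]
contact_force: [-2.6, -0.5, 5.2]
gripper_width: -0.1
```

Request:
drive_tool([
  [0, 0, 0.001, 0, 0],
  [0, 0, 0.0005, 0, 0],
  [0, 0, 0, 0, 0],
])

```text
clock: 14.55
position: [537.4, 4.1, 86.0]
ee_rot: [-0.203, 0.979, -0.0, -0.0]
contact_force: [-4.9, -0.1, 10.8]
gripper_width: 0.2
```

Request:
drive_tool([
  [0, 0, 0, 0, 0],
  [0, 0, -0.005, 0, 0],
  [0, 0, -0.01, 0, 0],
  [0, 0, -0.04, 0, 0],
  [0, 0, -0.04, 0, 0],
  [0, 0, -0.03, 0, 0],
  [0.04, -0.02, 0, 0, 0],
  [0.04, -0.02, 0, 0, 0],
  [0.04, -0.02, 0, 0, 0],
  [0.04, -0.02, 0, 0, 0],
  [0, -0.03, 0, 0, 0],
  [0, -0.03, 0, 0, 0],
  [0, -0.03, 0, 0, 0],
  [0, 0, 0, 0, 0],
  [0, 0, 0, 0, 0],
])

```text
clock: 16.05
position: [458.2, -215.7, 209.5]
ee_rot: [-0.202, 0.979, 0.0, -0.0]
contact_force: [-0.4, -0.9, 0.6]
gripper_width: 0.0
```

```bash
python3 look.py w9; python3 -c "
from h import *
im,d=arm.get_image('top'); cv2.imwrite('pics/top9f.png',im); cv2.imwrite('pics/top9.png',cv2.resize(im[165:285,205:415],None,fx=3.8,fy=3.8,interpolation=cv2.INTER_CUBIC))
a=cv2.imread('pics/top0.png'); df=cv2.absdiff(a,im).max(2); cv2.imwrite('pics/diff9.png',np.minimum(255,df.astype(int)*4).astype(np.uint8))
d0=np.load('pics/top0.npy'); print(d0[222:232,330:340].mean(),d[222:232,330:340].mean())"
```

```text
16.05 [ 458.15795369 -215.72350094  209.47689217] -156.7112569902994 [-0.36012303 -0.90757295  0.570679  ] -1.0449707519945428
C in tool [-2.16924743e+02  2.90639114e+02  1.00621744e-01]
748.71466 741.40424
```

View pics/top9.png

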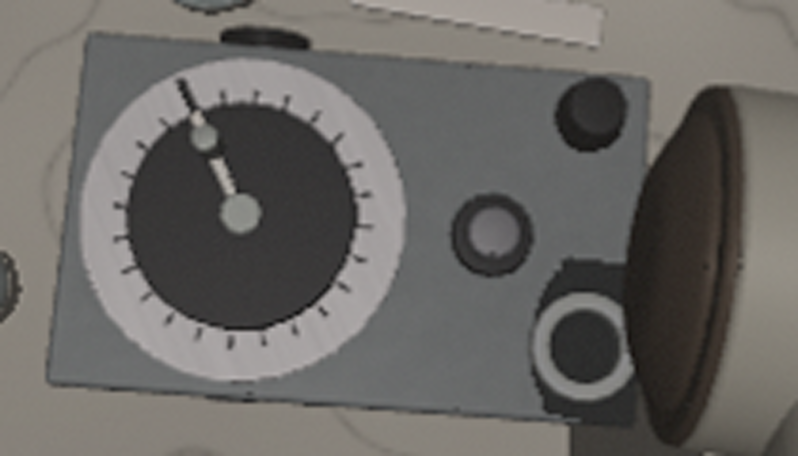

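View pics/diff9.png

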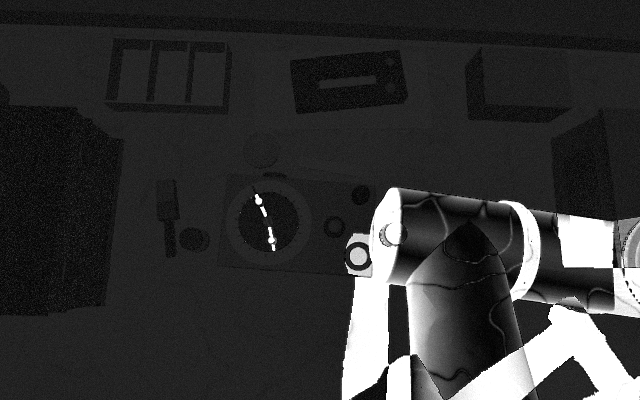

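```bash
python3 -c "
from h import *
im,d=arm.get_image('top'); d0=np.load('pics/top0.npy')
print(np.median(d0[224:229,332:337]),np.median(d[224:229,332:337]))
print(d0[222:232:2,330:340:2].round(),d[222:232:2,330:340:2].round())"
```

```text
748.341 748.8164
[[750. 752. 752. 749. 751.]
 [750. 750. 749. 747. 750.]
 [751. 747. 748. 750. 749.]
 [749. 746. 744. 748. 749.]
 [748. 747. 748. 747. 745.]] [[750. 751. 752. 750. 753.]
 [750. 748. 748. 750. 748.]
 [750. 749. 750. 749. 749.]
 [748. 749. 747. 747. 747.]
 [748. 745. 747. 748. 749.]]
```

The button depth is the same as at the start, so it is back up. The earlier difference came from missing depth readings. I'm handing the job in.

```bash
python3 -c "
from h import *
print(arm.read_state()['clock'], arm.job_done())"
```

```text
the job is handed in; nothing more can be done
16.2 None
```

I turned the dial about 168° clockwise by pushing its stud with the outside of the closed fingers, until the index met the long line. Then I pressed the start button fully in, released it and moved the arm clear. I handed the job in at 16.2 s; no verdict was reported.

- **Dial:** before the press, the wrist camera put the index at 26.4° and the line at 26.5–27.1°. The top camera put the index at 26.3° and the line at 26.3–26.5°. That is well under 1 mm apart at the rim, against the 5 mm limit. The top picture after the press shows the dial unmoved. The most force I read while pushing was about 3.4 N; I only read it between moves.
- **Button:** it bottomed at about 6 mm of travel with 10.8 N. Afterwards its median depth in the top camera was 748.8 mm against 748.3 mm at the start, so it is back up. A first depth check came out 7 mm off, but a repeat showed that was a few bad depth readings.
- **Bystanders:** the before/after comparison of the top pictures shows no change in the magnifier, dish, ruler, brush or left jar. The tape stands where it did, in the arm's shadow. The right jar was hidden by the arm in the last top picture, so I could not compare it; it stood where it had been when last seen, just before the press. The arm passed well above it and I saw no sign of contact.
- **Calibration:** the wrist and top cameras disagreed by about 2–4 mm on absolute positions, for example the button's centre. I aimed between the two.

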